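Turn the mixer wheel until its filler stem points up

TASK

The sample mixer has to be filled next: push its black-knobbed spokes round with the fingertips, one after another and either way round, until the red-capped filler stem points straight up, then leave the wheel at rest. Do not push on the filler stem itself, do not shift or lift the mixer, and leave the other things on the bench where they are.

Things in the scene. Friction and masses are not known exactly. Their poses are not given: they have to be found in the camera images.
- wheel (a joint): angle of the spoked wheel in rad: 0 or 2 pi = filler stem straight up, pi = down. It turns about the mixer's x axis; growing values carry the stem from up towards the mixer's -y, then down (clockwise seen from the robot). No spring, detent or stop within reach; stiff (friction 0.2 N m, about 2 N at a spoke), it stays where it is left. Starts 75 to 180 degrees from upright
- wheel_center (a point): wheel centre, on the axis, 180 mm above the table; axes as the mixer's. Steel drum 110 mm across, 36 mm thick, with six arms every 60 degrees in the mixer's plane x = 0: the filler stem and five round aluminium spokes 12 mm thick (60, 120, 180, 240, 300 degrees from the stem), each ending in a black 22 mm ball centred 125 mm from the axis
- stem: filler stem: brass tube of 14 mm with a red cap of 24 mm diameter and 26 mm length, standing out radially from the drum like a sixth arm. Origin at the foot of the cap, 100 mm from the wheel's axis; z points outwards along the stem; the outer end of the cap is 126 mm from the axis
- mixer: mixer stand, loose on the table, about 5 kg. Origin on the table below the wheel's centre; x = wheel axis, away from the robot (within 0.35 rad), y left, z up. White base 20 mm thick, x -105 to 65, y -90 to 90 mm; on the robot's side of the wheel (x -120 to -40 mm) a post and blue gearbox, 60 mm wide, up to 210 mm high. Above the wheel is free
- vial_a: bystander, loose: small vial, blue cap, 28 mm diameter, 55 mm tall, stands on the table close by the left of the mixer; origin at the centre of its underside
- vial_b: bystander, loose: small vial, white cap, 28 mm diameter, 55 mm tall, stands on the table close by the right of the mixer; origin at the centre of its underside
- tip_box: bystander, loose: blue tip box, 85 x 120 mm, 70 mm tall with its tips, left of the mixer; origin at the centre of its underside
- amber: bystander, loose: amber bottle, 64 mm diameter, 140 mm tall, beyond the mixer; origin at the centre of its underside
- jar: bystander, loose: clear jar, 70 mm diameter, 80 mm tall, beyond the mixer; origin at the centre of its underside
- cup: bystander, loose: white cup, 80 mm diameter, 90 mm tall, right of the mixer; origin at the centre of its underside
- cup_block: bystander, loose: aluminium cup block, 100 x 220 x 45 mm, 2.2 kg, beyond the mixer; origin at the centre of its underside

How it is judged:
At the end, for the whole second after the job is handed in: The filler stem points up to within 6 degrees (0.105 rad) and the wheel is at rest; the mixer stands upright within 20 mm of where it was, and so does every bystander (angle between stem's own z axis and vertical below 0.105 rad and velocity of joint wheel between -0.05 and 0.05 rad/s and distance of each of mixer, vial_a, vial_b, tip_box, amber, jar, cup, cup_block from where it was at the start of the episode below 0.02 m and angle between mixer's own z axis and vertical below 0.08 rad); the robot touches nothing.
It fails at once if the robot pushes on the filler stem (more than 2 N) (contact force between any of the fingers, the arm and stem above 2 N).
It fails at once if the mixer is shifted more than 20 mm, lifted or tipped (not (distance of mixer from where it was at the start of the episode below 0.02 m and angle between mixer's own z axis and vertical below 0.08 rad)).
It fails at once if a bystander is moved more than 20 mm (distance of any of vial_a, vial_b, tip_box, amber, jar, cup, cup_block from where it was at the start of the episode above 0.02 m).
It also fails if it takes over 64 s, if anything falls off the work surface, if the arm or the gripper's body presses on something with over 40 N, if the wrist force passes 120 N, or if a joint passes its speed limit or range.

ROBOT

A 6-joint arm with a two-finger parallel gripper is mounted at the origin on the work surface. World frame = base frame: x ahead of the robot, y to its left, z up, the work surface at z = 0. Lengths are in m, angles in rad, forces in N, time in s.
With the tool pointing down it reaches from about 0.25 to 0.725 m from the base axis. Payload 9.7 kg.
Tool frame: the origin (TCP) lies midway between the tips of the shut fingers; the grasp point (between the pads) lies 19 mm behind it; z points along the fingers, y is the line along which they close (so a half turn about z gives the same grasp; the last joint's range is limited). The gripper opens to 85 mm and grips with 20 to 120 N. Pads are 22 mm wide; open, the fingers measure 114 mm over their backs; the gripper's body (76 mm by 85 mm) begins 54 mm behind the grasp point. The pads swing forward as they close: fully open they stand 13 mm farther back than shut.
Start: joints at [1.276, 0.087, 0.176, 1.66, 0, 1.571], TCP at [0.16, 0.526, 0.231] pointing down, gripper open.
Joint ranges: [-3.13, 3.13], [-0.85, 1.81], [-1.15, 1.24], [-2.2, 2.28], [-1.44, 1.52], [-3.14, 3.14]. Speed limits (rad/s): [2.22, 2.22, 2.57, 3.14, 3.14, 3.14].

INTERFACE

Orientations are given as a 3x3 rotation matrix whose columns are the frame's x, y, z axes.
In Python, from bench import get_state, read_camera, close_job, silhouettes gives the robot as it stands.
- The arm moves only by the shell command python3 -m pendant 'ROWS' [FORCE]. ROWS is JSON, a list of rows, each an object with "claw": the closure, from 0 (fully open) to 1 (shut); "linear": the shift along the tool's x, y, z in cm, a list of three; "angular": the turn, a rotation vector about the tool's x, y, z in rad, a list of three. A call has 1 to 8 rows; each row shifts and turns the commanded pose from where the row before left it, along the tool's axes as they then stand; what a row does not reach is not made up. A row lasts 1/10 s, in which the tool goes at most 50 mm and 8.59 degrees, less where a joint would pass 70% of its speed; a pose out of reach is approached as far as the arm can. A call is refused whole if a number of a shift passes 5 or a number of a turn 0.15, either way. A call with a gripper value outside its range is refused whole. The fingers move at their own pace and stop on an object; FORCE is the grip in N (left out, the last holds). Time passes only in rows, so rows that do not move let the fingers close. It gives the time, the measured TCP pose, the force, the opening and the grip force at its end, in the units of the state.
- get_state(): the state, without advancing time (a new reading comes with each control period).
- read_camera(name): name is "scene" or "top" or "wrist"; returns a dict with "frame" (420x560x3 uint8, blue, green, red), "camera_matrix" (3x3 intrinsics, pixels), "position" and "orientation" of the camera in the world; the wrist camera has in their place "hand_eye" (4x4, takes a point from camera to tool coordinates, whose origin is the TCP and whose axes are the flange's). Camera axes: x right, y down, z forward; pixel columns grow to the right and rows downward; lengths in m; the calibration is good to about 2 mm. A picture is of the moment at which its call begins: read the wrist's pose just before it. There is no depth.
- close_job(): hands the job in; it is judged then, once.
Trained networks look in a picture, given as the dict that the camera call returned (one of the last four; its "shot" number tells which), for a name from the list of things; names that differ only in an ending like _2 or _b are one class to them, and where a whole thing is asked for, a point or a joint stands for the part that bears it (a point fixed in the world has none). Each returns a list of dicts, best first, with "p" (0 to 1); they miss things now and then, are a little off and sometimes report something else, mostly with a low value. They report only what shows in the picture. A call takes as long as a camera call.
- silhouettes(thing, picture): "region" (420x560 bool, what is visible of it) and "rect" ([left, top, right, bottom] in pixels, round what is visible of it).
The state is a dict: "clock": time; "joints": joint angles; "joint_vel": joint speeds; "tau": joint torques, N m; "tool_pos": TCP position; "tcp_rot": TCP orientation; "contact_force": force on the tool from outside, world axes, zero at the start; "torque": the same for the moment, N m; "gripper_width": opening from 0.0 (shut) to 1.0 (fully open); "grip_force": force on a finger pad.
Only numpy, scipy, OpenCV 4.12 (cv2) and the standard library are available. Lean on these libraries where they do the work, as an engineer would, in place of code of your own. Each camera call takes 0.05 s, during which the arm holds its last target. There are 200 camera calls.

## Working session

There is one attempt and no reset: what is moved stays moved. The work goes in short steps, Python scripts to look and compute and a shell command to move; the robot and the scene stay as the last step left them, time stands still between calls to the robot, and variables do not carry over. Pictures are saved under pics/ and viewed, at most 10 in all, crops included, and the job is handed in when it is done.

```bash
ls; mkdir -p pics; python3 - <<'E'
from bench import *
import cv2,numpy as np
s=get_state();print({k:np.round(v,3).tolist() for k,v in s.items()})
for n in("scene","top"):
    p=read_camera(n);cv2.imwrite(f"pics/{n}0.png",p["frame"])
    print(n,np.round(p["camera_matrix"],1).tolist(),np.round(p["position"],3),np.round(p["orientation"],4).tolist())
    for t in("wheel_center","stem","mixer"):
        for r in silhouettes(t,p)[:2]: print(t,round(r["p"],2),r["rect"])
E
```

```text
pics
{'clock': 0.0, 'joints': [1.276, 0.087, 0.175, 1.66, 0.0, 1.571], 'joint_vel': [-0.003, -0.001, -0.0, -0.001, -0.001, 0.002], 'tau': [0.002, -52.038, 46.481, 0.016, 0.0, 0.0], 'tool_pos': [0.16, 0.526, 0.231], 'tcp_rot': [[-0.957, 0.291, -0.0], [0.291, 0.957, -0.001], [0.0, -0.001, -1.0]], 'contact_force': [-0.267, 0.49, -0.199], 'torque': [-0.024, 0.007, 0.015], 'grip_force': 0.0, 'gripper_width': 1.002}
scene [[494.4, 0.0, 278.7], [0.0, 494.4, 204.8], [0.0, 0.0, 1.0]] [1.246 0.707 1.029] [[-0.7602, 0.4262, -0.4903], [0.6496, 0.5115, -0.5626], [0.011, -0.7461, -0.6657]]
wheel_center 0.81 [300.8, 155.3, 385.4, 276.9]
stem 0.5 [307.2, 172.1, 326.2, 190.3]
mixer 0.84 [300.7, 154.6, 386.5, 279.2]
top [[396.5, 0.0, 281.7], [0.0, 396.5, 210.2], [0.0, 0.0, 1.0]] [ 0.548 -0.002  1.142] [[0.0136, -0.9985, 0.0534], [-0.9999, -0.0141, -0.0077], [0.0085, -0.0533, -0.9985]]
wheel_center 0.8 [190.1, 230.2, 293.0, 308.0]
stem 0.72 [261.8, 256.8, 294.8, 268.3]
```

```bash
python3 - <<'E'
import cv2,numpy as np
a=cv2.imread("pics/scene0.png")[120:320,220:460];b=cv2.imread("pics/top0.png")[170:370,130:370]
cv2.imwrite("pics/c1.png",np.vstack([cv2.resize(cv2.imread("pics/scene0.png"),(400,300)),cv2.resize(cv2.imread("pics/top0.png"),(400,300))]));
cv2.imwrite("pics/c2.png",np.hstack([cv2.resize(a,(400,333),interpolation=2),cv2.resize(b,(400,333),interpolation=2)]))
E
```

```text
(no output)
```

View pics/c1.png

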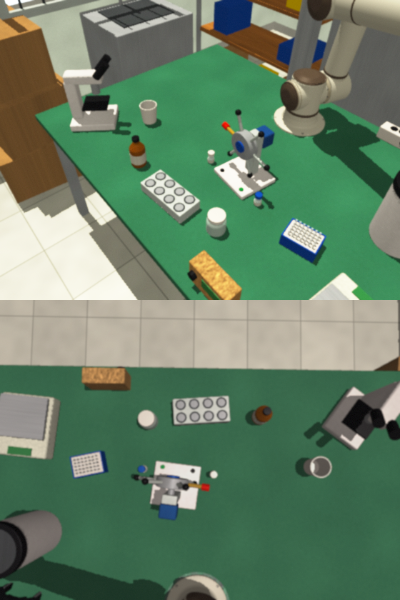

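View pics/c2.png

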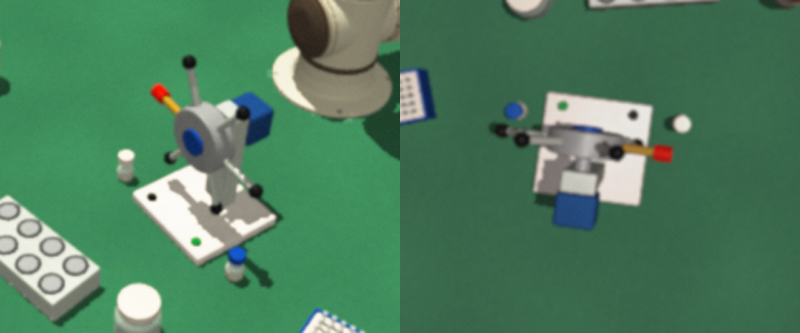

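The stem points to the robot's right (mixer -y), a little above horizontal. Scene balls in full-frame pixels are at (333,157), (366,188), (374,234), (350,245) and (322,214), with the cap at (316,175). In the top view the cap is at (287,262). Next I fit the pose.

```bash
cat > fit.py <<'E'
import numpy as np
from scipy.optimize import least_squares
def proj(p,P):
    c=(np.array(P)-p["position"])@np.array(p["orientation"]); q=c@np.array(p["camera_matrix"]).T; return q[:2]/q[2]
def arm(v,k,r):
    x,y,yaw,th=v; a=th+k*np.pi/3; u=-np.sin(a)*r
    return np.array([x-np.sin(yaw)*u,y+np.cos(yaw)*u,.18+np.cos(a)*r])
def fit(obs,v0):
    f=lambda v:np.concatenate([proj(p,arm(v,k,.113 if k==0 else .125))-uv for p,k,uv in obs])
    r=least_squares(f,v0,loss="soft_l1"); return r.x,f(r.x)
E
python3 - <<'E'
from bench import *
from fit import *
import cv2
S=read_camera("scene");T=read_camera("top")
obs=[(S,5,(333.4,157.2)),(S,4,(365.8,187.8)),(S,3,(373.6,234)),(S,2,(349.6,245.4)),(S,1,(322,214.2)),(S,0,(316,175.2)),
(T,3,(190.6,248.6)),(T,4,(203.2,253.4)),(T,5,(260.2,261.2)),(T,0,(287.2,261.8))]
v,r=fit(obs,[.45,0,0,1.4]);print(np.round(v,4),np.degrees(v[3]),np.round(r.reshape(-1,2),1).tolist())
for k in range(6):print(k,np.round(arm(v,k,.125),3),np.degrees(v[3])+60*k)
for t in("vial_a","vial_b","tip_box","amber","jar","cup_block"):
    for r in silhouettes(t,T)[:2]:
        u=r["rect"];K=np.array(T["camera_matrix"]);R=np.array(T["orientation"])
        o=[]
        for a in((u[0],u[1]),(u[2],u[3])):
            d=R@np.linalg.solve(K,[*a,1]);o.append(np.round(T["position"]+d*(.05-T["position"][2])/d[2],3)[:2].tolist())
        print(t,round(r["p"],2),o)
E
```

```text
[ 0.4889  0.0878 -0.1163  1.4658] 83.98131664764757 [[-0.1, -0.3], [-0.2, -0.3], [-0.2, 0.3], [0.1, -0.8], [-0.2, 0.5], [-0.0, 0.9], [0.5, -0.2], [-0.4, 0.3], [-0.5, 0.4], [0.1, -0.1]]
0 [ 0.474 -0.036  0.193] 83.98131664764757
1 [0.48  0.015 0.079] 143.9813166476476
2 [0.495 0.138 0.066] 203.9813166476476
3 [0.503 0.211 0.167] 263.9813166476476
4 [0.497 0.161 0.281] 323.9813166476476
5 [0.483 0.037 0.294] 383.9813166476476
vial_a 0.67 [[0.55, 0.23], [0.515, 0.195]]
vial_b 0.67 [[0.55, 0.23], [0.515, 0.195]]
tip_box 0.77 [[0.593, 0.487], [0.497, 0.35]]
tip_box 0.47 [[0.806, 0.106], [0.702, -0.117]]
amber 0.96 [[0.775, -0.201], [0.71, -0.284]]
jar 0.56 [[0.764, 0.222], [0.678, 0.16]]
cup_block 0.93 [[0.806, 0.108], [0.696, -0.119]]
```

```bash
python3 -m pendant '[{"claw":1,"linear":[0,0,-4],"angular":[0,0,-0.06]},{"claw":1,"linear":[0,0,-4],"angular":[0,0,-0.06]},{"claw":1,"linear":[0,0,-4],"angular":[0,0,-0.06]},{"claw":1,"linear":[0,0,-4],"angular":[0,0,0]},{"claw":1,"linear":[-2.5,-3.3,0],"angular":[0,0,0]},{"claw":1,"linear":[-2.5,-3.3,0],"angular":[0,0,0]},{"claw":1,"linear":[-2.5,-3.3,0],"angular":[0,0,0]},{"claw":1,"linear":[-2.5,-3.3,0],"angular":[0,0,0]}]'
cat > rel.py <<'E'
from bench import *
import numpy as np
V=[0.4889,0.0878,-0.1163]
def rel():
    s=get_state();c,n=np.cos(V[2]),np.sin(V[2]);d=s["tool_pos"]-np.array([V[0],V[1],.18])
    print("t",round(s["clock"],2),"mixer xyz mm",np.round(1000*np.array([c*d[0]+n*d[1],-n*d[0]+c*d[1],d[2]]),1),"F",np.round(s["contact_force"],1),"w",round(s["gripper_width"],2),"ytool",np.round(s["tcp_rot"],3).T[1:].tolist())
rel()
E
python3 rel.py
```

```text
clock: 1.6
tool_pos: [0.2445, 0.3824, 0.3913]
tcp_rot: [[-0.993, 0.114, 0.0], [0.114, 0.993, 0.0], [-0.0, 0.0, -1.0]]
contact_force: [-0.1, -0.1, 0.7]
gripper_width: -0.0
grip_force: 0.0
t 1.6 mixer xyz mm [-276.9  264.3  211.3] F [-0.1 -0.1  0.7] w -0.0 ytool [[0.114, 0.993, 0.0], [0.0, 0.0, -1.0]]
```

```bash
python3 -m pendant '[{"claw":1,"linear":[-2.77,-3.7,0],"angular":[0,0,0]},{"claw":1,"linear":[-2.77,-3.7,0],"angular":[0,0,0]},{"claw":1,"linear":[-2.77,-3.7,0],"angular":[0,0,0]},{"claw":1,"linear":[-2.77,-3.7,0],"angular":[0,0,0]},{"claw":1,"linear":[-2.77,-3.7,0],"angular":[0,0,0]},{"claw":1,"linear":[-2.77,-3.7,0],"angular":[0,0,0]},{"claw":1,"linear":[-2.77,-3.7,0],"angular":[0,0,0]},{"claw":1,"linear":[-2.77,-3.7,0],"angular":[0,0,0]}]' >/dev/null
python3 -m pendant '[{"claw":1,"linear":[-2.77,-3.7,0],"angular":[0,0,0]},{"claw":1,"linear":[-2.77,-3.7,0],"angular":[0,0,0]},{"claw":1,"linear":[0,0,0],"angular":[0,0,0]}]' >/dev/null
python3 rel.py
```

```text
t 2.7 mixer xyz mm [   2.4 -107.8  209.7] F [-0.6 -0.4 -0.2] w -0.0 ytool [[0.119, 0.993, -0.001], [-0.002, -0.001, -1.0]]
```

```bash
python3 -m pendant '[{"claw":1,"linear":[0.2,0,3.6],"angular":[0,0,0]},{"claw":1,"linear":[0,0,3.6],"angular":[0,0,0]},{"claw":1,"linear":[0,0,2],"angular":[0,0,0]},{"claw":1,"linear":[0,0,1.9],"angular":[0,0,0]},{"claw":1,"linear":[0,0,0],"angular":[0,0,0]}]' >/dev/null
python3 rel.py; python3 - <<'E'
from bench import *
import cv2,numpy as np
a=read_camera("scene")["frame"][120:280,240:420];b=read_camera("top")["frame"][180:340,170:350]
cv2.imwrite("pics/c3.png",np.hstack([cv2.resize(a,(400,356),interpolation=2),cv2.resize(b,(400,356),interpolation=2)]))
E
```

```text
t 3.2 mixer xyz mm [  -3.1 -103.8   98.2] F [-0.6 -0.6  0.1] w -0.01 ytool [[0.114, 0.993, -0.0], [-0.003, 0.0, -1.0]]
```

View pics/c3.png

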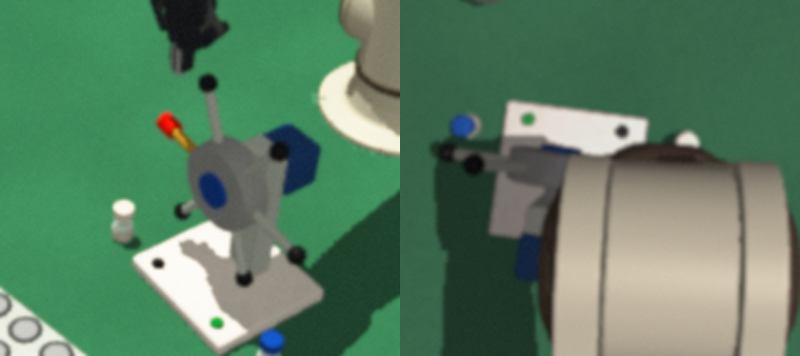

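The shut fingertips, at about (321,151) in full-frame pixels, hang just right of the top ball at (334,157) and well clear of the red cap. Now I push.

```bash
python3 -m pendant '[{"claw":1,"linear":[-0.3,1.5,0],"angular":[0,0,0]},{"claw":1,"linear":[0,1.2,0],"angular":[0,0,0]},{"claw":1,"linear":[0,0.9,0],"angular":[0,0,0]},{"claw":1,"linear":[0,0.9,0],"angular":[0,0,0]},{"claw":1,"linear":[0,0.9,0],"angular":[0,0,0]},{"claw":1,"linear":[0,0.9,0],"angular":[0,0,0]},{"claw":1,"linear":[0,0.9,0],"angular":[0,0,0]},{"claw":1,"linear":[0,0.8,0],"angular":[0,0,0]}]' >/dev/null
python3 rel.py
python3 -m pendant '[{"claw":1,"linear":[0,1,0],"angular":[0,0,0]},{"claw":1,"linear":[0,1,0],"angular":[0,0,0]},{"claw":1,"linear":[0,1,0.1],"angular":[0,0,0]},{"claw":1,"linear":[0,1,0.1],"angular":[0,0,0]},{"claw":1,"linear":[0,0,0],"angular":[0,0,0]}]' >/dev/null
python3 rel.py; python3 - <<'E'
from bench import *
import cv2,numpy as np
a=read_camera("scene")["frame"][120:280,240:420]
cv2.imwrite("pics/c4.png",cv2.resize(a,(540,480),interpolation=2))
E
```

```text
t 4.1 mixer xyz mm [  0.8 -23.3 100.2] F [-0.9 -2.3  2.1] w -0.0 ytool [[0.114, 0.993, 0.0], [-0.0, 0.0, -1.0]]
t 4.6 mixer xyz mm [ 0.7 17.2 97.8] F [-0.5 -0.4 -0.1] w -0.0 ytool [[0.113, 0.994, 0.0], [-0.001, 0.001, -1.0]]
```

View pics/c4.png

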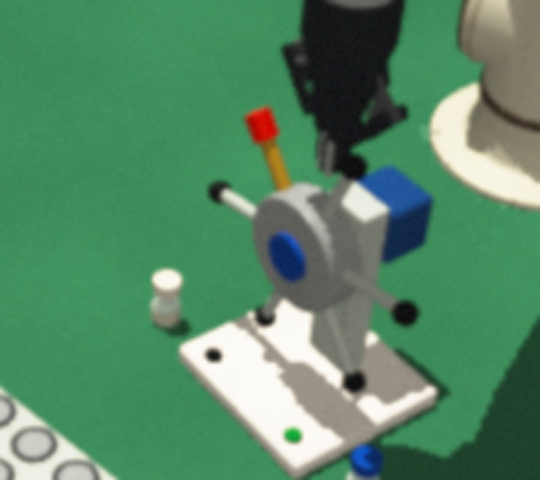

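The wheel has turned freely. In the crop the cap is at (262,126) and the balls at (220,192), (265,316), (353,381), (404,313) and (351,165). Fitting again.

```bash
python3 - <<'E'
from bench import *
from fit import *
S=read_camera("scene");V=np.array([.4889,.0878,-.1163])
m={0:(262,126),1:(220,192),2:(265,316),3:(353,381),4:(404,313),5:(351,165)}
for k0 in (0,):
    o=[(S,k,np.array([240+a/3,120+b/3])) for k,(a,b) in m.items()]
    f=lambda t:np.concatenate([proj(p,arm([*V,t[0]],k,.113 if k==0 else .125))-uv for p,k,uv in o])
    r=least_squares(f,[.6]);print(np.degrees(r.x),np.round(r.fun.reshape(-1,2),1).tolist())
E
python3 rel.py
```

```text
[40.264154] [[-0.3, -0.6], [-0.4, -0.2], [-0.1, 0.0], [0.2, -0.4], [0.4, -0.7], [0.8, 0.1]]
t 4.7 mixer xyz mm [ 0.7 16.3 98.3] F [-0.4 -0.3  0.1] w 0.0 ytool [[0.114, 0.994, 0.0], [-0.0, 0.0, -1.0]]
```

```bash
python3 -m pendant '[{"claw":1,"linear":[0,0.75,0.4],"angular":[0,0,0]},{"claw":1,"linear":[0,0.75,0.4],"angular":[0,0,0]},{"claw":1,"linear":[0,0.75,0.48],"angular":[0,0,0]},{"claw":1,"linear":[0,0.75,0.48],"angular":[0,0,0]},{"claw":1,"linear":[0,0.65,0.57],"angular":[0,0,0]},{"claw":1,"linear":[0,0.65,0.57],"angular":[0,0,0]},{"claw":1,"linear":[0,0.3,0.4],"angular":[0,0,0]},{"claw":1,"linear":[0,0,0],"angular":[0,0,0]}]' >/dev/null
python3 rel.py; python3 - <<'E'
from bench import *
import cv2,numpy as np
a=read_camera("scene")["frame"][120:280,240:420]
cv2.imwrite("pics/c5.png",cv2.resize(a,(540,480),interpolation=2))
E
```

```text
t 5.5 mixer xyz mm [ 0.4 62.3 64.3] F [-0.9 -0.2  0.7] w -0.0 ytool [[0.114, 0.993, -0.0], [-0.001, -0.0, -1.0]]
```

View pics/c5.png

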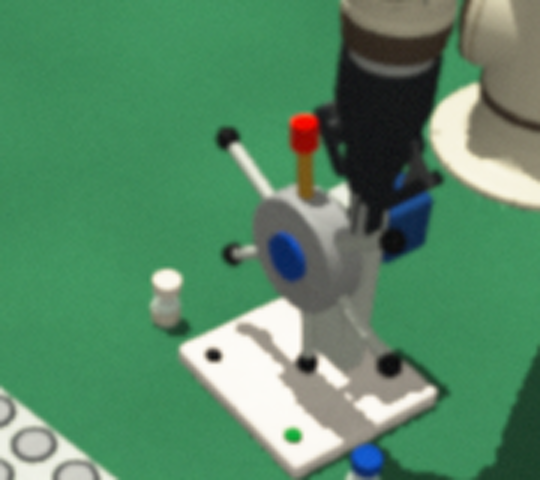

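The stem is nearly up: cap at (304,134), balls at (228,138), (233,254), (307,363), (389,365) and (393,241).

```bash
cat > th.py <<'E'
from bench import *
from fit import *
def th(m,V=(.4889,.0878,-.1163)):
    S=read_camera("scene")
    o=[(S,k,np.array([240+a/3,120+b/3])) for k,(a,b) in m.items()]
    f=lambda t:np.concatenate([proj(p,arm([*V,t[0]],k,.113 if k==0 else .125))-uv for p,k,uv in o])
    r=least_squares(f,[.1]);print(np.degrees(r.x),np.round(r.fun.reshape(-1,2),1).tolist())
E
python3 -c "
from th import th
th({0:(304,134),1:(228,138),2:(233,254),3:(307,363),4:(389,365),5:(393,241)})"
```

```text
[9.3641676] [[0.1, -0.3], [-0.3, -0.2], [-0.3, -0.3], [-0.1, -0.9], [0.1, -0.4], [-0.1, -0.5]]
```

```bash
python3 -m pendant '[{"claw":1,"linear":[0,0.25,0.35],"angular":[0,0,0]},{"claw":1,"linear":[0,0.25,0.35],"angular":[0,0,0]},{"claw":1,"linear":[0,0.25,0.35],"angular":[0,0,0]},{"claw":1,"linear":[0,0.17,0.28],"angular":[0,0,0]},{"claw":1,"linear":[0,0,0],"angular":[0,0,0]}]' >/dev/null
python3 rel.py; python3 - <<'E'
from bench import *
import cv2,numpy as np
a=read_camera("scene")["frame"][120:280,240:420]
cv2.imwrite("pics/c6.png",cv2.resize(a,(540,480),interpolation=2))
E
```

```text
t 6.1 mixer xyz mm [ 0.6 71.3 51.5] F [0.5 0.1 0.8] w -0.0 ytool [[0.114, 0.993, -0.0], [-0.001, -0.0, -1.0]]
```

View pics/c6.png

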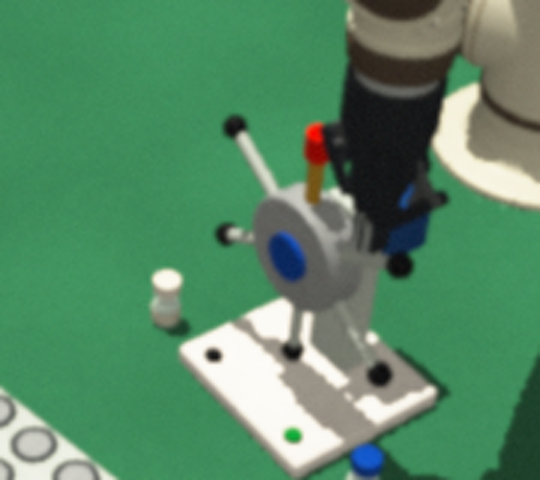

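Cap at (317,144), balls at (235,127), (228,234), (293,351), (379,374) and (399,265). The gripper linkage looks close to the cap, so I will retreat left and up.

```bash
python3 -c "
from th import th
th({0:(317,144),1:(235,127),2:(228,234),3:(293,351),4:(379,374),5:(399,265)})"
```

```text
[0.22856284] [[0.5, -0.4], [-0.3, -0.3], [-0.7, -0.2], [-0.1, -0.8], [0.2, -0.5], [0.2, -0.7]]
```

```bash
python3 -m pendant '[{"claw":1,"linear":[0,0.5,-1.3],"angular":[0,0,0]},{"claw":1,"linear":[0,1.0,-3],"angular":[0,0,0]},{"claw":1,"linear":[0,2,-4],"angular":[0,0,0]},{"claw":1,"linear":[0,2,-4],"angular":[0,0,0]},{"claw":1,"linear":[0,2,-4],"angular":[0,0,0]},{"claw":1,"linear":[0,4,0],"angular":[0,0,0]},{"claw":1,"linear":[0,4,0],"angular":[0,0,0]},{"claw":1,"linear":[0,0,0],"angular":[0,0,0]}]' >/dev/null
python3 rel.py; python3 - <<'E'
from bench import *
import cv2,numpy as np
a=read_camera("scene")["frame"][120:280,240:420]
cv2.imwrite("pics/c7.png",cv2.resize(a,(540,480),interpolation=2))
E
```

```text
t 7.0 mixer xyz mm [  0.7 229.7 211. ] F [-0.2 -0.1 -1.4] w 0.0 ytool [[0.111, 0.994, -0.002], [-0.003, -0.001, -1.0]]
```

View pics/c7.png

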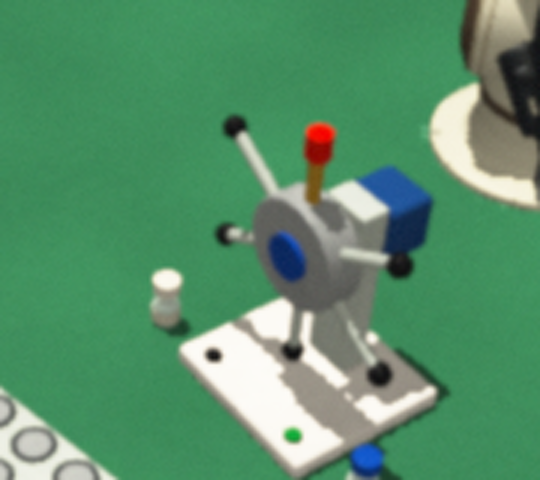

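The wheel is unchanged, with the stem up (cap at (319,144)) and the arm clear, so I'm handing in.

```bash
python3 -c "
from bench import close_job
print(close_job())"
```

```text
the job is handed in; nothing more can be done
None
```

The filler stem points straight up, measured at about 0.2° off upright just before the arm backed off and unchanged in the picture afterwards; the arm is clear, nothing else was seen to move, and the job is handed in (no verdict was returned).

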